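# Lift the cover off an air-cleaner box and clip its filter in

### The arm

A 6-joint arm with a two-finger parallel gripper is mounted at the origin on a cart in front of the work surface, level with it; the furniture and walls round the work are solid. World frame = base frame: x ahead of the robot, y to its left, z up, the work surface at z = 0. Lengths are in mm, angles in rad, forces in N, time in s.
With the tool pointing down it reaches from about 350 to 975 mm from the base axis. Payload 7.1 kg.
Tool frame: the origin (TCP) lies on the front face of the gripper's body, between the roots of the fingers; the fingertips stand 80 mm ahead of it and the grasp point (between the pads) lies 61 mm ahead of it (env.tips_ahead is the distance from the TCP to the fingertips, in mm); z points along the fingers, y is the line along which they close (so a half turn about z gives the same grasp; the last joint's range is limited). The gripper opens to 88 mm and grips with 3 to 60 N. Pads are 20 mm wide; open, the fingers measure 115 mm over their backs; the gripper's body (75 mm by 178 mm) begins 61 mm behind the grasp point.
Start: joints at [-0.019, 0.423, 1.63, -0, 1.089, -0.019], TCP at [624.984, 0.026, 302.675] pointing down, gripper open.
Joint ranges: [-3, 3], [-0.9, 2.11], [0.09, 2.58], [-1.31, 4.45], [0.11, 2.69], [-2.54, 2.54]. Speed limits (rad/s): [2.39, 2.39, 3.01, 3.14, 3.14, 3.14].

### API

Orientations are given as a unit quaternion [x, y, z, w].
In Python, from station import env, set_gripper, viewer, workorder gives the robot as it stands. Calls block until the motion is done:
- env.reach(position, orientation): joint-space move of the TCP to a pose.
- env.move_l(position, rot=None, rate=150, f_stop=None): straight line of the TCP; rot=None keeps the orientation; rate is the mean speed in mm/s. With f_stop (N) it stops when the force on the tool has changed by that much, and returns True; else False.
- env.move_joints(angles): joint-space move.
- set_gripper(opening): finger opening in mm; the grip force is fixed at half the most; returns when the fingers have stopped.
- env.hold(seconds).
- env.ik(position, orientation): joint angles nearest the present ones, or None.
- env.read_state(): the state.
- viewer.camera(name): name is "scene" or "side" or "wrist"; returns the picture (400x640x3 uint8, blue, green, red); there is no depth.
- viewer.camera_params(name): a dict with "fx", "fy", "cx", "cy" (pixels), "pose" (4x4, takes a point from camera to world coordinates); the wrist camera has in their place "tool_from_camera" (4x4, takes a point from camera to tool coordinates, whose origin is the TCP and whose axes are the flange's). Camera axes: x right, y up, looking along -z (the intrinsics and any distortion apply to the point x, -y, -z); pixel columns grow to the right and rows downward; lengths in mm; the calibration is good to about 2 mm. A picture is of the moment at which its call begins: read the wrist's pose just before it. camera_params takes no time and is no camera call.
A pose or a line that the arm cannot do raises env.IKError and nothing moves.
- workorder.sign_off(): hands the job in; it is judged then, once.
The state is a dict: "time_s": time; "qpos": joint angles; "dq": joint speeds; "tau": joint torques, N m; "tool_pos": TCP position; "orientation": TCP orientation; "force": force on the tool from outside, world axes, zero at the start; "wrist_torque": the same for the moment, N m; "width": finger opening in mm; "grip_force": force on a finger pad.
Only numpy, scipy, OpenCV 4.12 (cv2) and the standard library are available. Lean on these libraries where they do the work, as an engineer would, in place of code of your own. Each camera call takes 0.05 s, during which the arm holds its last target. There are 200 camera calls.

### The job

The filter in this air-cleaner box was never clipped in. Raise the green cover, which has a pull loop in front, until it stands upright on its hinge pins, lift it straight up off them and lay it flat on the clear bench beside the box, outer face up - set it down, do not drop it. Then press each of the filter's four yellow locking flaps down until it snaps flat, without shifting the glass, screwdriver and roll of tape that stand round about.

Things in the scene. Friction and masses are not known exactly. Their poses are not given: they have to be found in the camera images.
- airbox: Black air-cleaner box of a garden engine, heavy, does not move: 125 (x) x 140 (y) mm, origin at the centre of its underside on the bench, +x to its back (hinge side), -x to its front (robot side). The cover's rim rests on its ledge 50 mm above the bench; inside that the filter's orange flange (115 x 130 mm, pleated paper in the middle) stands 5 mm proud. Intake stub, 26 mm long, on its +y wall.
- airbox_pins (a point): Middle of the hinge axis at the airbox's back: two steel pins, 7 mm thick, in line along the airbox's y at y = +-38 mm, 75.5 mm behind the airbox's origin, 60 mm above the bench, each held between two black ears whose tops are 66 mm above the bench.
- cover: Loose green cover, black ribs: shell 125 (x) x 140 (y) x 32 mm high (36 over the ribs), open below, 0.25 kg. Origin: centre of its rim plane; z out of its top, handle at -x, hinge hooks at +x. At the start shut on the airbox, axes parallel. To open it turns about the pins, handle going up and back; upright, its z axis is level and points to the airbox's back. It does not stay up by itself.
- cover_centre (a point): The cover's origin, at the centre of its rim plane: 50 mm above the bench while shut, 0 when the cover lies flat on the bench outer face up. The clear part of the bench, big enough for the cover, lies to the right of the airbox, round x = 0.515, y = -0.315 in the base frame.
- cover_grip (a point): Centre of the black pull loop on the cover's front, 92.5 mm from the cover's origin along its -x, 25 mm above its rim plane, 30 mm out from the front wall. The loop is 40 mm wide (cover y; pinch it across this width), 9 mm thick, reaches 45 mm out. 168 mm in front of the hinge axis and 15 mm above it when shut. Pinched so, the cover can turn about its y axis in the fingers.
- cover_hooks (a point): Middle of the axis of the cover's two hooks, 75.5 mm from its origin along +x, 10 mm above its rim plane; within 2 mm of airbox_pins while on the pins. The hooks are slots 9.5 mm wide, mouths to the cover's +x, ends 8 mm past the axis. Shut, flange and hooks lock the cover on; upright, the mouths point down and it lifts straight up off the pins, free after 12 mm.
- flap_front (a joint): Angle in rad of the filter's yellow locking flap on the airbox's -x side (towards the handle of the closed cover): 0 standing up at 40 degrees, about 0.67 flat and locked. It springs up again if pressed less than about two thirds of the way; beyond that a sprung catch snaps over and holds it down. It takes about 5 N near its outer edge; pressing on harder, to about 15 N, does no harm.
- flap_front_tip (a point): The place to press on the flap on the airbox's -x side (towards the handle of the closed cover): on its upper face, 3 mm from its free outer edge, in the middle of its width. 30 mm wide, 16 mm long, hinged at its inner end; flat, its upper face is 58 mm above the bench. Press it straight down from above with the shut fingers.
- flap_back (a joint): Angle in rad of the filter's yellow locking flap on its +x side (by the hinge pins): 0 standing up at 40 degrees, about 0.67 flat and locked. It springs up again if pressed less than about two thirds of the way; beyond that a sprung catch snaps over and holds it down. It takes about 5 N near its outer edge; pressing on harder, to about 15 N, does no harm.
- flap_back_tip (a point): The place to press on the flap on its +x side (by the hinge pins): on its upper face, 3 mm from its free outer edge, in the middle of its width. 30 mm wide, 16 mm long, hinged at its inner end; flat, its upper face is 58 mm above the bench. Press it straight down from above with the shut fingers.
- flap_left (a joint): Angle in rad of the filter's yellow locking flap on its +y side: 0 standing up at 40 degrees, about 0.67 flat and locked. It springs up again if pressed less than about two thirds of the way; beyond that a sprung catch snaps over and holds it down. It takes about 5 N near its outer edge; pressing on harder, to about 15 N, does no harm.
- flap_left_tip (a point): The place to press on the flap on its +y side: on its upper face, 3 mm from its free outer edge, in the middle of its width. 30 mm wide, 16 mm long, hinged at its inner end; flat, its upper face is 58 mm above the bench. Press it straight down from above with the shut fingers.
- flap_right (a joint): Angle in rad of the filter's yellow locking flap on its -y side: 0 standing up at 40 degrees, about 0.67 flat and locked. It springs up again if pressed less than about two thirds of the way; beyond that a sprung catch snaps over and holds it down. It takes about 5 N near its outer edge; pressing on harder, to about 15 N, does no harm.
- flap_right_tip (a point): The place to press on the flap on its -y side: on its upper face, 3 mm from its free outer edge, in the middle of its width. 30 mm wide, 16 mm long, hinged at its inner end; flat, its upper face is 58 mm above the bench. Press it straight down from above with the shut fingers.
- tea_glass_mid (a point): A tea glass, 62 mm across, 86 mm high, standing on the bench, centre half-way up. Bystander.
- screwdriver_mid (a point): A flat screwdriver with a red handle, 29 x 206 x 28 mm, lying on the bench. Bystander.
- tape_mid (a point): A roll of black electrical tape, 57 mm across, 19 mm high, lying on the bench behind the airbox. Bystander.

How it is judged:
By the outcome, as a careful person would: the job done as asked, in the order asked, and still so for the second after the job is handed in, with the robot touching nothing.
It also fails if it takes over 59 s, if anything falls off the work surface, if the arm or the gripper's body presses on something with over 40 N, if the wrist force passes 120 N, or if a joint passes its speed limit or range.

## Working session

There is one attempt and no reset: what is moved stays moved. The work goes in short steps, each a Python script; the robot and the scene stay as the last script left them, time stands still between calls to the robot, and variables do not carry over. Pictures are saved under pics/ and viewed, at most 10 in all, crops included, and the job is handed in when it is done.

```bash
ls; mkdir -p pics; python3 - <<'E'
from station import env, viewer
import cv2
for n in ("scene","side"):
    cv2.imwrite(f"pics/{n}0.png",viewer.camera(n)); p=viewer.camera_params(n); print(n,p)
print(viewer.camera_params("wrist"));print(env.read_state())
E
```

```text
pics
scene {'fx': 476.1715768912721, 'fy': 476.1715768912721, 'cx': 319.63671511926907, 'cy': 200.58527653708362, 'pose': array([[ 5.49544283e-01,  4.12358664e-01, -7.26609533e-01,
        -1.14414334e+02],
       [-8.35423925e-01,  2.62643510e-01, -4.82789035e-01,
        -6.76517904e+02],
       [-8.24296358e-03,  8.72340942e-01,  4.88828533e-01,
         5.15310946e+02],
       [ 0.00000000e+00,  0.00000000e+00,  0.00000000e+00,
         1.00000000e+00]])}
side {'fx': 489.64339819079146, 'fy': 489.64339819079146, 'cx': 309.6809361858097, 'cy': 202.42106736004706, 'pose': array([[ 9.99248720e-01,  2.47550360e-02, -2.98191909e-02,
         5.27299483e+02],
       [-3.72850159e-02,  4.04109291e-01, -9.13950496e-01,
        -1.12283886e+03],
       [-1.05746653e-02,  9.14375672e-01,  4.04728683e-01,
         4.89045046e+02],
       [ 0.00000000e+00,  0.00000000e+00,  0.00000000e+00,
         1.00000000e+00]])}
{'fx': 285.0603130537319, 'fy': 285.0603130537319, 'cx': 322.2591426514895, 'cy': 197.90350849560184, 'tool_from_camera': array([[ 4.76472866e-04,  9.54175247e-01,  2.99248008e-
[... 282 characters left out ...]
]])}
{'time_s': 0.1, 'qpos': array([-1.89819784e-02,  4.23750189e-01,  1.63059034e+00, -1.57132826e-05,
        1.08858581e+00, -1.89909871e-02]), 'dq': array([ 0.00108154, -0.00203716, -0.0029761 ,  0.00118517, -0.00072915,
       -0.00041737]), 'tau': array([ 6.49496542e-04, -5.45618248e+01, -2.74323839e+01,  6.46709581e-02,
        1.88581715e-02,  1.54216096e-06]), 'tool_pos': array([6.24619757e+02, 4.10036764e-02, 3.01997369e+02]), 'orientation': array([ 7.07100859e-01,  7.07112389e-01, -4.67504926e-04, -4.75570419e-04]), 'force': array([-0.45145816, -1.06732811, -0.48818231]), 'wrist_torque': array([ 0.0039822 , -0.01870057,  0.03172502]), 'grip_force': 0.0, 'width': 87.73413573495259}
```

View pics/scene0.png

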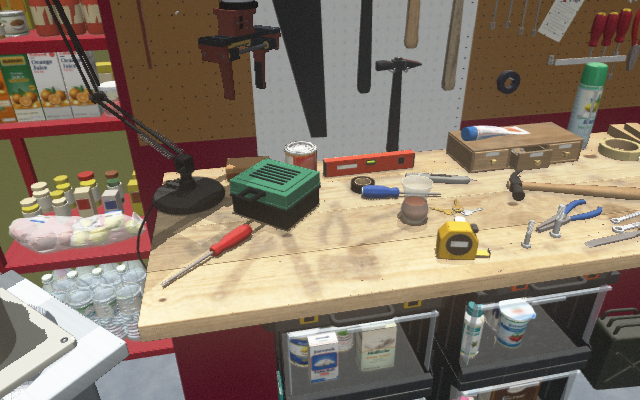

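View pics/side0.png

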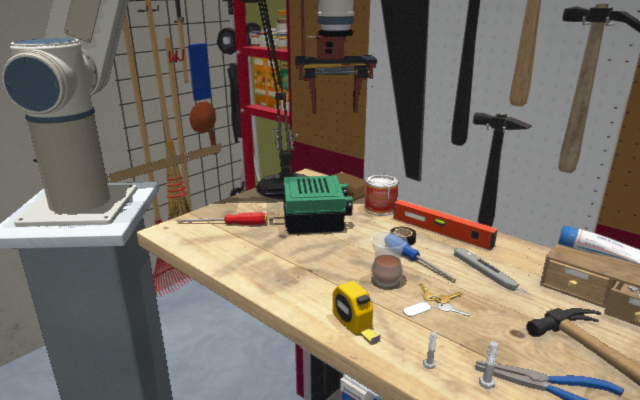

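```bash
cat > h.py <<'E'
from station import env, set_gripper, viewer, workorder
import numpy as np, cv2
from scipy.spatial.transform import Rotation as R
def cam(n, st=None):
    p=viewer.camera_params(n); K=(p["fx"],p["cx"],p["cy"])
    if n!="wrist": return K,p["pose"]
    T=np.eye(4); T[:3,:3]=R.from_quat(st["orientation"]).as_matrix(); T[:3,3]=st["tool_pos"]
    return K,T@p["tool_from_camera"]
def back(c,uv,z):   # pixel -> world point at height z
    (f,cx,cy),T=c; d=T[:3,:3]@np.array([(uv[0]-cx)/f,-(uv[1]-cy)/f,-1]); o=T[:3,3]
    return o+d*(z-o[2])/d[2]
def proj(c,P):
    (f,cx,cy),T=c; q=(np.atleast_2d(P)-T[:3,3])@T[:3,:3]
    return np.c_[cx+f*q[:,0]/-q[:,2], cy-f*q[:,1]/-q[:,2]]
E
python3 - <<'E'
from h import *
c=cam("scene");s=cam("side")
for n,uv,z in [("covertop",(277,178),86),("tape",(363,184),10),("tip",(246,228),0)]: print(n,back(c,uv,z).round())
print(back(s,(315,187),86).round())
P=back(c,(277,178),86)
# tool x toward -x world so camera is on robot side looking ahead? q=[0,1,0,0]: x->-x,y->y,z->-z
q=[0,1,0,0]
env.reach([P[0]+20,P[1],360],q)
st=env.read_state(); im=viewer.camera("wrist"); cv2.imwrite("pics/w0.png",im)
np.save("w0.npy",st,allow_pickle=True); print(st["tool_pos"],st["qpos"],st["time_s"])
E
```

```text
covertop [ 555. -129.   86.]
tape [ 756. -219.   10.]
tip [ 478. -105.    0.]
[ 572. -130.   86.]
[ 575.39798717 -128.52725258  359.85243757] [-2.39968051e-01  3.10981582e-01  1.65689395e+00  5.37255956e-05
  1.17392639e+00 -1.81018742e+00] 1.675
```

View pics/w0.png

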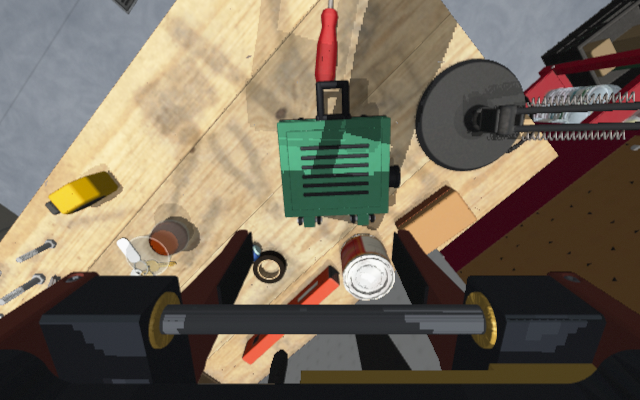

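The view shows the cover from above. The loop points toward the robot at about (333,98), the hooks are at (310,221) and (368,219), the screwdriver is in front, the tape is at (268,266) and the glass at (170,237). I'll enlarge it for accurate corners.

```bash
python3 - <<'E'
import cv2
a=cv2.imread("pics/w0.png")[75:235,260:420]
cv2.imwrite("pics/w0c.png",cv2.resize(a,(600,600),interpolation=cv2.INTER_CUBIC))
E
```

```text
(no output)
```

View pics/w0c.png

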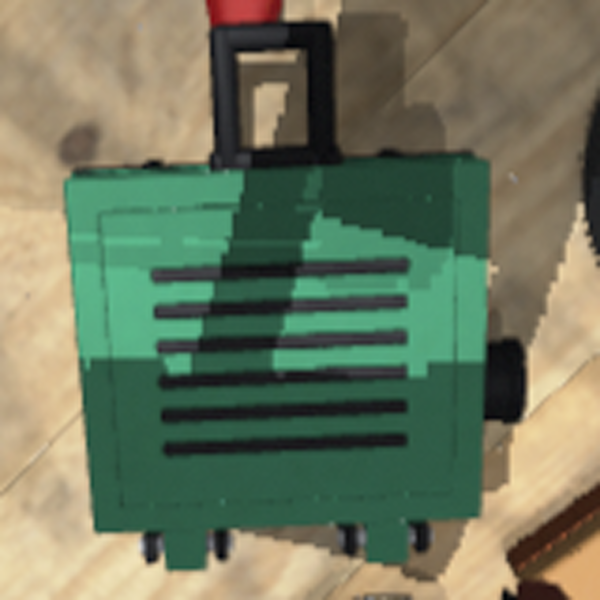

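```bash
python3 - <<'E'
from h import *
from scipy.optimize import least_squares
st=np.load("w0.npy",allow_pickle=True).item(); c=cam("wrist",st)
L=np.array([[-62.5,-70,82],[-62.5,70,82],[62.5,70,82],[62.5,-70,82],[-107.5,-20,79.5],[-107.5,20,79.5]])
uv=np.array([(67,173),(487,158),(482,515),(95,531),(211,28),(332,22)])/3.75+[260,75]-0.37
def W(p): return R.from_euler('z',p[2]).apply(L)+[p[0],p[1],0]
f=lambda p:(proj(c,W(p))-uv).ravel()
r=least_squares(f,[560,-130,0]); print(r.x,np.degrees(r.x[2]),f(r.x).round(1))
for n in("scene","side"): print(n,proj(cam(n),W(r.x)).round())
for n,u,z in[("tape",(268,266),15),("glassbase/top",(170,235),86),("lampnear",(418,120),0),("driver tip",(330,78),20),("driver",(318,90),10),("can",(345,265),80),("tapemeasure",(115,185),20),("lamp",(470,115),40)]: print(n,back(c,u,z).round())
np.save("box.npy",r.x)
E
```

```text
[ 5.68473490e+02 -1.13094221e+02  4.28051359e-02] 2.452553630496246 [-1.4  1.2  1.5  0.1  0.1  1.3 -0.4  1.2 -0.7 -1.5  0.9 -1.4]
scene [[286. 196.]
 [229. 180.]
 [266. 158.]
 [320. 171.]
 [250. 201.]
 [234. 196.]]
side [[286. 200.]
 [284. 176.]
 [337. 174.]
 [346. 197.]
 [265. 192.]
 [265. 185.]]
tape [ 748. -221.   15.]
glassbase/top [ 658. -337.   86.]
lampnear [510.  14.   0.]
driver tip [ 453. -119.   20.]
driver [ 468. -135.   10.]
can [708. -97.  80.]
tapemeasure [ 605. -447.   20.]
lamp [502.  71.  40.]
```

```bash
cat >> h.py <<'E'
bx,by,yaw=np.load("box.npy")
RZ=R.from_euler('z',yaw)
Q=(RZ*R.from_quat([0,1,0,0])).as_quat()
def w(x,y,z): return RZ.apply([x,y,z])+[bx,by,0]
E
python3 - <<'E'
from h import *
c=cam("scene")
for u in [(414,222),(163,287),(143,330),(180,330),(640,260)]: print(u,back(c,u,0).round())
print(back(c,(417,180),86).round())
t0=env.read_state()["time_s"]
env.reach(w(-92.5,0,180),Q); set_gripper(70)
env.move_l(w(-92.5,0,136),rate=80)
set_gripper(0)
s=env.read_state(); print(s["width"],s["grip_force"],s["force"],s["time_s"])
f0=s["force"]
for k in range(1,10):
    a=np.radians(10*k)
    x=75.5-168*np.cos(a)+15*np.sin(a); z=60+168*np.sin(a)+15*np.cos(a)+61
    if k==9: x+=0
    env.move_l(w(x,0,z),rate=90)
    s=env.read_state(); df=s["force"]-f0; print(k,df.round(1),round(s["width"],1))
    if np.linalg.norm(df)>45: print("stop");break
print(s["time_s"])
for n in("scene","side","wrist"): cv2.imwrite(f"pics/{n}1.png",viewer.camera(n))
a=cv2.imread("pics/scene1.png")[100:250,180:440];b=cv2.imread("pics/side1.png")[60:260,220:480]
cv2.imwrite("pics/c1.png",np.hstack([cv2.resize(a,(400,300)),cv2.resize(b,(390,300))]))
E
```

```text
(414, 222) [ 680. -379.    0.]
(163, 287) [ 262. -109.    0.]
(143, 330) [ 178. -162.    0.]
(180, 330) [ 209. -209.    0.]
(640, 260) [ 778. -772.    0.]
[ 698. -370.   86.]
39.845373700977554 30.000873506069183 [-0.06603218  0.16654828  4.27606862] 4.3333
1 [ 1.3 -0.2 -6.5] 39.4
2 [-0.1 -1.2 -7.7] 39.7
3 [ 0.3 -0.8 -7.3] 40.0
4 [ 0.6 -0.1 -7.3] 39.6
5 [ 0.2 -0.2 -7.3] 39.7
6 [-0.4 -0.1 -6.8] 40.0
7 [ 0.1 -0.1 -6.9] 39.8
8 [ 0.2  0.3 -7.7] 39.5
9 [-0.3  0.4 -6.5] 39.8
8.6083
```

View pics/c1.png

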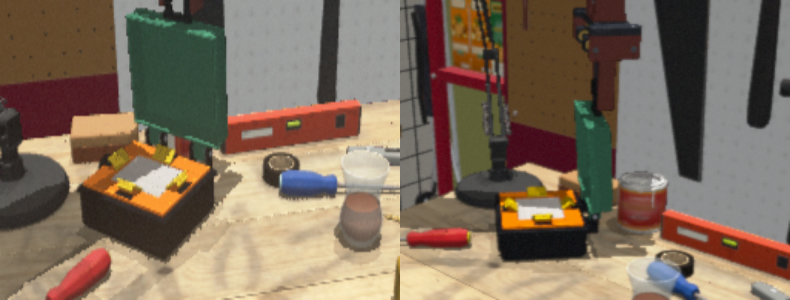

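Cover stands upright on the pins and the glass is clear of the laying area. Next: lift off, carry to the right, then tilt the tool so the cover leans the right way.

```bash
cat >> h.py <<'E'
C=np.array([515,-308,0.])
def tool(g,t):  # TCP pose for grasp point g, fingers tilted forward by t rad
    return g-61*RZ.apply([np.sin(t),0,-np.cos(t)]), (RZ*R.from_euler('y',-t)*R.from_quat([0,1,0,0])).as_quat()
P=C+RZ.apply([83.5,0,0])
def g_at(th): # grasp point with the cover's hook end on the bench, tilt th (0 flat)
    s,c=np.sin(th),np.cos(th)
    return P+RZ.apply([-176*c+15*s,0,max(176*s+20*c,155*s+25*c)])
E
python3 - <<'E'
from h import *
p=env.read_state()["tool_pos"]
env.move_l(p+[0,0,22],rate=40); s=env.read_state(); print("lift",s["force"].round(1),s["width"])
env.move_l(p+[0,0,75],rate=120)
g=g_at(np.pi/2); g[2]=p[2]+75-61
mid=tool(g,0)[0]; env.move_l(mid,rate=130)
g=g_at(np.radians(60)); g[2]=225
T=tool(g,np.radians(30)); env.move_l(T[0],T[1],rate=80)
s=env.read_state(); print(s["tool_pos"],s["force"].round(1),s["width"],s["time_s"])
for n in("scene","side"): cv2.imwrite(f"pics/{n}2.png",viewer.camera(n))
a=cv2.imread("pics/scene2.png")[80:305,200:500];b=cv2.imread("pics/side2.png")[80:305,200:500]
cv2.imwrite("pics/c2.png",np.hstack([cv2.resize(a,(400,300)),cv2.resize(b,(400,300))]))
E
```

```text
lift [ 0.1  0.6 -2.8] 39.55169399655745Traceback (most recent call last):
  File "<stdin>", line 8, in <module>
station.IKError: the arm cannot follow that straight line within its joint ranges
```

```bash
python3 - <<'E'
from h import *
s=env.read_state(); print(s["qpos"].round(2),s["tool_pos"].round(),s["force"].round(1),s["time_s"])
for yo in (0,-.3,-.5):
  for t in (0,10,20,30,45):
    r=R.from_euler('z',yo)
    T=tool(np.array([0,0,0.]),np.radians(t)); q=(r*R.from_quat(T[1])).as_quat()
    o=[]
    for th in (60,0):
        g=g_at(np.radians(th))-P; p=P+r.apply(g+T[0]); k=env.ik(p,q); o.append(None if k is None else k.round(2))
    print(yo,t,*o)
E
```

```text
[-0.48  0.46  1.43  0.    1.25 -2.09] [ 614. -303.  364.] [-0.5 -0.1 -3.5] 11.7333
0 0 [-0.55  0.5   1.72 -0.    0.92 -2.16] [-0.66  0.63  1.95 -0.    0.56 -2.27]
0 10 [-0.6   0.45  1.82  0.16  0.74 -2.32] None
0 20 None None
0 30 None [-0.88  0.65  2.17  1.59  0.41  2.26]
0 45 [-0.81  0.46  2.11  1.58  0.56  2.45] [-1.01  0.76  2.22  1.94  0.72  1.78]
-0.3 0 [-0.52  0.48  1.74 -0.    0.91 -1.83] [-0.57  0.61  2.   -0.    0.53 -1.88]
-0.3 10 [-0.54  0.43  1.86  0.08  0.69 -1.91] [-0.6   0.59  2.11  0.21  0.29 -2.11]
-0.3 20 [-0.57  0.39  1.97  0.24  0.46 -2.08] None
-0.3 30 None [-0.69  0.63  2.29  2.45  0.33  1.86]
-0.3 45 [-0.65  0.42  2.21  2.25  0.35  2.15] [-0.77  0.78  2.38  2.63  0.8   1.56]
-0.5 0 [-0.49  0.48  1.75 -0.    0.91 -1.61] [-0.5   0.61  2.01 -0.    0.52 -1.61]
-0.5 10 [-0.5   0.42  1.86  0.01  0.68 -1.62] [-0.5   0.58  2.12  0.03  0.26 -1.65]
-0.5 20 [-0.5   0.38  1.98  0.03  0.43 -1.64] None
-0.5 30 [-0.5   0.37  2.08  0.14  0.17 -1.75] [-0.52  0.63  2.32  3.05  0.33  1.61]
-0.5 45 [-0.51  0.41  2.23  3.    0.28  1.66] [-0.53  0.79  2.42  3.07  0.85  1.56]
```

```bash
cat >> h.py <<'E'
RP=R.from_euler('z',yaw-0.35)
P=C+RP.apply([83.5,0,0])
def tool(g,t):
    return g-61*RP.apply([np.sin(t),0,-np.cos(t)]), (RP*R.from_euler('y',-t)*R.from_quat([0,1,0,0])).as_quat()
def g_at(th):
    s,c=np.sin(th),np.cos(th)
    return P+RP.apply([-176*c+15*s,0,max(176*s+20*c,155*s+25*c)])
E
python3 - <<'E'
from h import *
g=g_at(np.radians(70)); g[2]=225
T=tool(g,np.radians(20)); env.move_l(T[0],T[1],rate=90)
s=env.read_state(); print(s["qpos"].round(2),s["tool_pos"],s["force"].round(1),s["width"],s["time_s"])
for n in("scene","side"): cv2.imwrite(f"pics/{n}2.png",viewer.camera(n))
a=cv2.imread("pics/scene2.png")[80:305,200:500];b=cv2.imread("pics/side2.png")[80:305,200:500]
cv2.imwrite("pics/c2.png",np.hstack([cv2.resize(a,(400,300)),cv2.resize(b,(400,300))]))
E
```

```text
[-0.59  0.34  1.84  0.16  0.62 -1.97] [ 531.27671136 -313.15930859  282.82936554] [ 0.2 -0.4 -1.8] 39.698368090775496 13.1833
```

View pics/c2.png

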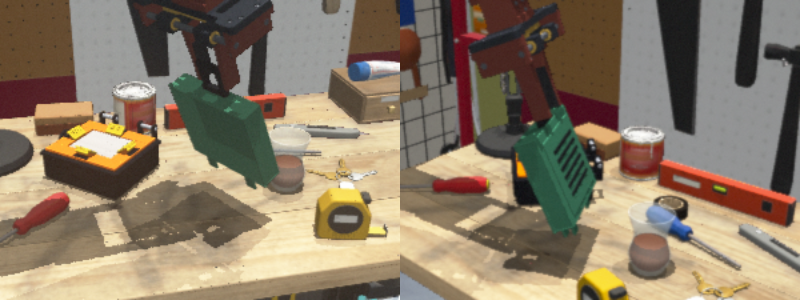

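The cover leans as intended, hook end forward, clear of the glass and box. Lower it until it touches, then lay it down along the arc.

```bash
python3 - <<'E'
from h import *
g=g_at(np.radians(70)); print("expected z",g[2])
T=tool(g-[0,0,6],np.radians(20)); hit=env.move_l(T[0],T[1],rate=40,f_stop=2.5)
s=env.read_state(); dz=s["tool_pos"][2]-tool(g,np.radians(20))[0][2]; print(hit,dz,s["force"].round(1))
for th in (60,50,40,30,20,12,6,2,0):
    t=np.radians(4+16*th/70); T=tool(g_at(np.radians(th))-[0,0,0.5],t); env.move_l(T[0],T[1],rate=70 if th>15 else 40)
    s=env.read_state(); print(th,s["force"].round(1),round(s["width"],1))
for n in("scene","side"): cv2.imwrite(f"pics/{n}3.png",viewer.camera(n))
print(s["time_s"])
a=cv2.imread("pics/scene3.png")[80:305,200:500];b=cv2.imread("pics/side3.png")[130:355,200:500]
cv2.imwrite("pics/c3.png",np.hstack([cv2.resize(a,(400,300)),cv2.resize(b,(400,300))]))
E
```

```text
expected z 172.22630412483323
True 1.0534475605932698 [-3.1  0.5  4. ]
60 [-2.1  1.1  6.6] 39.7
50 [-1.7 -0.6  1.5] 40.0
40 [-1.4 -0.3 -0.3] 39.7
30 [-0.4  0.1 -1.3] 40.0
20 [-0.7 -0.9  0.2] 39.9
12 [-1.   0.2  0.1] 39.5
6 [ 0.5 -1.3 -1. ] 39.3
2 [-1.1  0.2  4.8] 39.6
0 [-5.3  0.2 11.2] 39.8
19.175
```

View pics/c3.png

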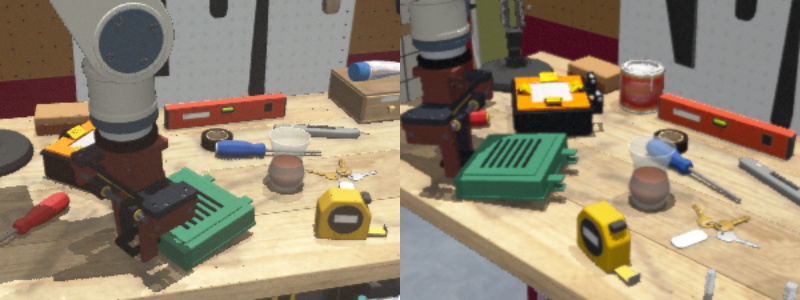

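Cover lies flat, outer face up. Release and look at the flaps from above.

```bash
python3 - <<'E'
from h import *
set_gripper(75)
p=env.read_state()["tool_pos"]; env.move_l(p+[0,0,110],rate=150)
set_gripper(0)
env.reach(w(55,0,290),Q)
s=env.read_state(); im=viewer.camera("wrist"); cv2.imwrite("pics/w4.png",im); np.save("w4.npy",s,allow_pickle=True)
c=cam("wrist",s); u=proj(c,[w(0,0,55)])[0].astype(int); print(u,s["time_s"])
x0,y0=u[0]-100,max(u[1]-100,0); print(x0,y0)
cv2.imwrite("pics/w4c.png",cv2.resize(im[y0:y0+200,x0:x0+200],(600,600),interpolation=cv2.INTER_CUBIC))
E
```

```text
[323 136] 23.1333
223 36
```

View pics/w4c.png

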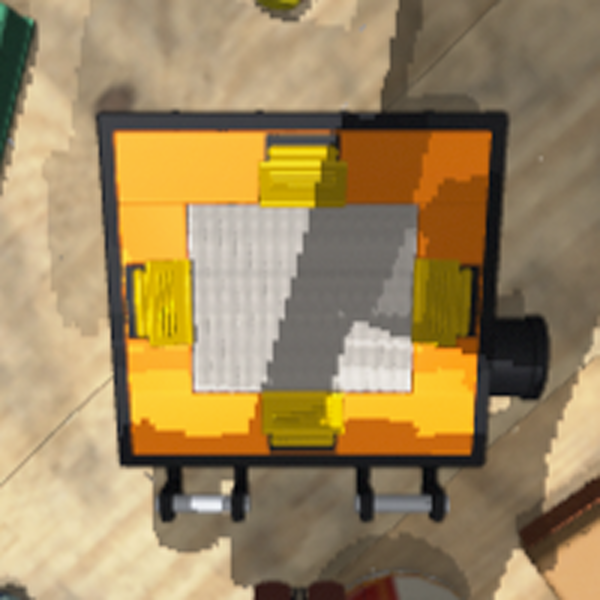

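```bash
python3 - <<'E'
from h import *
from scipy.optimize import least_squares
s=np.load("w4.npy",allow_pickle=True).item(); c=cam("wrist",s)
L=np.array([[-57.5,-65,55],[-57.5,65,55],[57.5,65,55],[57.5,-65,55],[75.5,-38,60],[75.5,38,60]])
px=lambda a:np.array(a)/3+[223,36]-.33
uv=px([(112,130),(493,130),(474,457),(131,455),(204,504),(402,504)])
W=lambda p:R.from_euler('z',p[2]).apply(L)+[p[0],p[1],0]
f=lambda p:(proj(c,W(p))-uv).ravel()
r=least_squares(f,[bx,by,yaw]); p=r.x; print(np.array([bx,by,yaw]),p,f(p).round(1))
np.save("box2.npy",p)
for n,u,z in[("front in",(303,206),57),("front out raised",(303,143),68),("back in",(302,392),57),("back out",(302,447),68),("left in",(414,303),57),("left out",(472,303),68),("right in",(192,303),57),("right out",(134,303),68)]:
    print(n,R.from_euler('z',-p[2]).apply(back(c,px(u),z)-[p[0],p[1],0]).round(1))
E
```

```text
[ 5.68473490e+02 -1.13094221e+02  4.28051359e-02] [ 5.68771134e+02 -1.12991400e+02  4.25492053e-02] [ 0.5  0.4 -0.2  0.4 -0.6 -0.7  0.6 -0.1 -0.2 -0.2 -0.2 -0.2]
front in [-33.1   0.1  57. ]
front out raised [-52.7   0.   68. ]
back in [32.8 -0.2 57. ]
back out [51.  -0.2 68. ]
left in [ 0.2 40.2 57. ]
left out [-0.8 58.9 68. ]
right in [  0.2 -40.   57. ]
right out [ -0.8 -58.8  68. ]
```

```bash
cat >> h.py <<'E'
bx,by,yaw=np.load("box2.npy"); RZ=R.from_euler('z',yaw); Q=(RZ*R.from_quat([0,1,0,0])).as_quat()
def press(x,y):
    env.move_l(w(x,y,80+80),Q,rate=150)
    hit=env.move_l(w(x,y,57+80),rate=35,f_stop=12)
    s=env.read_state(); print(x,y,hit,"tip z",round(s["tool_pos"][2]-80,1),s["force"].round(1))
    env.move_l(w(x,y,80+80),rate=150)
E
python3 - <<'E'
from h import *
env.reach(w(0,0,200),Q)
for xy in((-50,0),(0,-54),(50,0),(0,54)): press(*xy)
env.reach(w(55,0,290),Q)
s=env.read_state(); im=viewer.camera("wrist")
u=proj(cam("wrist",s),[w(0,0,55)])[0].astype(int); print(u,s["time_s"])
x0,y0=u[0]-100,max(u[1]-100,0)
sd=viewer.camera("side")[150:275,250:420]
a=cv2.resize(im[y0:y0+200,x0:x0+200],(400,400),interpolation=cv2.INTER_CUBIC)
cv2.imwrite("pics/c5.png",np.hstack([a,cv2.resize(sd,(400,400))]))
E
```

```text
-50 0 True tip z 58.1 [-1.4 -0.   8.6]
0 -54 True tip z 62.4 [-1.1 -3.8  2.7]
50 0 True tip z 58.2 [-1.6  0.6  6.2]
0 54 True tip z 60.7 [1.4 0.1 0.3]
[322 136] 30.3167
```

View pics/c5.png

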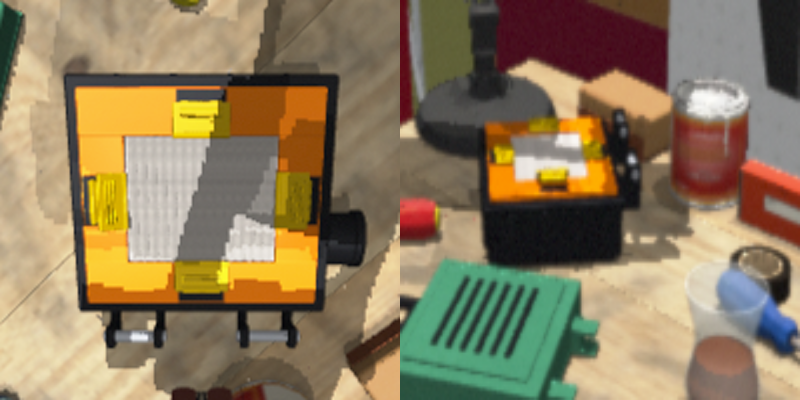

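Front and back stopped at the 58 mm flat height. The two sides stopped early, so I'll probe all four: contact at about 58 mm means locked. Any standing flap gets pressed again.

```bash
python3 - <<'E'
from h import *
env.reach(w(0,0,200),Q)
for x,y in((0,-56),(0,56),(50,0),(-50,0)):
    env.move_l(w(x,y,155),Q,rate=150)
    for k in range(3):
        hit=env.move_l(w(x,y,56.5+80),rate=30,f_stop=2.5 if k!=1 else 14); z=env.read_state()["tool_pos"][2]-80
        print(x,y,k,hit,round(z,1))
        if k!=1 and z<59.5: break
        if k==1: env.move_l(w(x,y,155),rate=100)
    env.move_l(w(x,y,160),rate=150)
print(env.read_state()["time_s"])
E
```

```text
0 -56 0 True 60.9
0 -56 1 True 58.0
0 -56 2 True 58.2
0 56 0 True 58.2
50 0 0 True 58.2
-50 0 0 True 58.2
38.35
```

```bash
python3 - <<'E'
from h import *
env.reach(w(55,0,290),Q)
s=env.read_state(); im=viewer.camera("wrist")
u=proj(cam("wrist",s),[w(0,0,55)])[0].astype(int)
x0,y0=u[0]-100,max(u[1]-100,0)
sd=viewer.camera("side")[150:350,200:400]
cv2.imwrite("pics/c6.png",np.hstack([cv2.resize(im[y0:y0+200,x0:x0+200],(400,400),interpolation=cv2.INTER_CUBIC),cv2.resize(sd,(400,400))]))
E
```

```text
(no output)
```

View pics/c6.png

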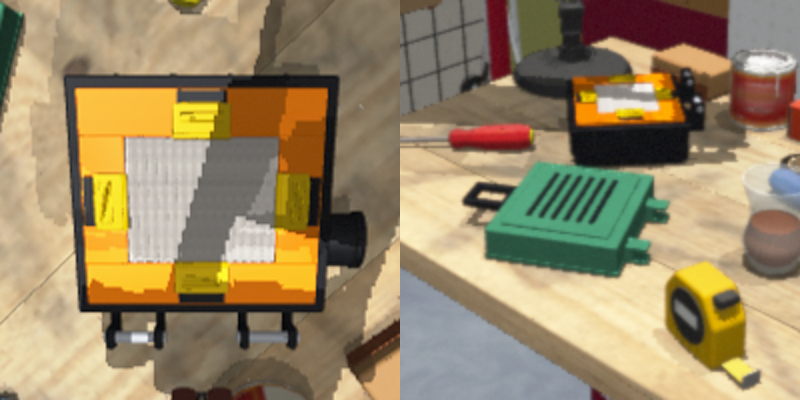

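All four flaps look flat and symmetric, the cover lies flat, and the bystanders are in place.

```bash
python3 -c "
from station import workorder,env
print(env.read_state()['time_s']); print(workorder.sign_off())"
```

```text
39.1583
the job is handed in; nothing more can be done
None
```

The job is handed in at about 39 s: the cover is off and lying flat on the bench, outer face up, turned about 18° from square in the base frame, all four flaps are pressed flat at about 58 mm (the right one needed a second press), and the glass, screwdriver and tape look undisturbed in the pictures.

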